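# Push the empty soap carton through the bin's spring flap

## Robot

A 6-joint arm with a two-finger parallel gripper is mounted at the origin on the work surface. World frame = base frame: x ahead of the robot, y to its left, z up, the work surface at z = 0. Lengths are in m, angles in rad, forces in N, time in s.
With the tool pointing down it reaches from about 0.25 to 0.775 m from the base axis. Payload 4 kg.
Tool frame: the origin (TCP) lies at the very end of the fingers, on their centre line; the grasp point (between the pads) lies 19 mm behind it; z points along the fingers, y is the direction in which the jaws open and shut (so a half turn about z gives the same grasp; the last joint's range is limited). The gripper opens to 85 mm and grips with 20 to 120 N. Pads are 22 mm wide; open, the fingers measure 114 mm over their backs; the gripper's body (76 mm by 85 mm) begins 54 mm behind the grasp point. The pads swing forward as they close: fully open they stand 13 mm farther back than shut.
Start: joints at [-1.228, 0.087, 1.371, -0, 1.684, -0.103], TCP at [0.237, -0.496, 0.207] pointing down, gripper open.
Joint ranges: [-3.1, 3.1], [-0.76, 2.03], [0.27, 2.55], [-1.08, 4.22], [0.17, 2.65], [-2.57, 2.57]. Speed limits (rad/s): [2.79, 2.79, 3.14, 3.14, 3.14, 3.14].

## Interface

Orientations are given as a unit quaternion [x, y, z, w].
In Python, from plant import env gives the robot as it stands.
- The arm moves only by the tool play_rows, never from a script. Its argument "plan" is a list of rows, each an object with "offset": the shift along the tool's x, y, z in cm, a list of three; "dr": the turn, a rotation vector about the tool's x, y, z in rad, a list of three. In form: [{"offset": [x, y, z], "dr": [ax, ay, az]}, ...]. A call has 1 to 8 rows; each row is the pose to reach, as a shift and turn from the pose commanded when the call began, along the tool's axes at that moment; what a row does not reach only later rows make up. A row lasts 1/12 s, in which the tool goes at most 41.7 mm and 7.16 degrees, less where a joint would pass 70% of its speed; a pose out of reach is approached as far as the arm can. A call with a gripper value outside its range is refused whole. "fingers" is the opening, from 0 (shut) to 1 (fully open), set as the call begins (left out, the last holds). The fingers move at their own pace and stop on an object; the grip force is fixed at half the most. Time passes only in rows, so rows that repeat a pose let the fingers close. It gives the time, the measured TCP pose, the force and the opening at its end, in the units of the state.
- env.observe(): the state, without advancing time (a new reading comes with each control period).
- env.snapshot(name): name is "side" or "top"; returns a dict with "frame" (384x512x3 uint8, red, green, blue), "mtx" (3x3 intrinsics, pixels), "pose" (4x4, takes a point from camera to world coordinates). Camera axes: x right, y up, looking along -z (the intrinsics and any distortion apply to the point x, -y, -z); pixel columns grow to the right and rows downward; lengths in m; the calibration is good to about 2 mm. A picture is of the moment at which its call begins. There is no depth.
- env.finish_job(): hands the job in, once; it reports no verdict.
Trained networks look in the newest picture that a camera, given by its name, has taken for a name from the list of things; names that differ only in an ending like _2 or _b are one class to them, and where a whole thing is asked for, a point or a joint stands for the part that bears it (a point fixed in the world has none). Each returns a list of dicts, best first, with "score" (0 to 1); they miss things now and then, are a little off and sometimes report something else, mostly with a low value. They report only what shows in the picture. A call takes as long as a camera call. They do not tell look-alikes from the thing itself.
- env.outline_of(query, camera): "pixels" (384x512 bool, what is visible of it) and "location" ([row, column] in pixels, amid what is visible of it).
The state is a dict: "time": time; "joint_pos": joint angles; "joint_vel": joint speeds; "joint_torque": joint torques, N m; "tool_pos": TCP position; "eef_rot": TCP orientation; "contact_force": force on the tool from outside, world axes, zero at the start; "moment": the same for the moment, N m; "gripper_width": finger opening in m.
Only numpy, scipy, OpenCV 4.12 (cv2) and the standard library are available. Lean on these libraries where they do the work, as an engineer would, in place of code of your own. Each camera call takes 0.05 s, during which the arm holds its last target.

## Task

Push the empty soap carton off the granite ledge into the flap bin: push the self-closing yellow flap open with one finger and, while that finger holds it open, push the carton over the sill with the other finger so that it drops in, then let the flap close. Open the flap with the finger before the carton touches it, rather than ramming it with the carton; do not pick the carton up, and leave the mug, pitcher, glass cup and soap box where they are.

Things in the scene. Friction and masses are not known exactly. Their poses are not given: they have to be found in the camera images.
- carton: Empty closed soap carton, white card with a red band, 42 (x) x 66 (y) x 26 (z) mm, 20 to 40 g, lying flat on the granite in front of the bin, its long side roughly parallel to the sill. Origin at the centre of its underside; z up.
- sill (a point): Middle of the inner edge of the bin's front sill, 138 mm above the work surface. x points level into the bin, the way the carton must go; y left along the sill; z up. The sill (wall 4 mm thick) stands against the granite's far edge, 2 mm below the granite's top, so the carton slides straight over it.
- bin: Blue flap bin, fixed, 178 mm deep, 228 wide, 207 high. Origin on the work surface below point sill, same axes. Inside: x 0 to 170, y -110 to 110 mm, floor at z = 5. Its mouth slopes up from the sill to the hinge rod and is open to above and to the front: an upright finger can travel level into it up to the rod. Cheeks beside the mouth rise along the slope; roof behind the rod.
- hinge (a point): Middle of the flap's hinge rod (8 mm thick, along y) at the upper end of the bin's mouth: 90 mm beyond and 60 mm above the sill. Same axes as the sill.
- flap (a joint): Yellow flap, a plate 212 mm wide, 104 long, hung on the rod. 0 = closed: it slopes down to the sill, its lower edge marked by a black strip. It grows to 1.1 rad as that edge swings inward and down; a spring shuts it. Holding it open takes 0.5 to 3 N. An upright finger moved level just above the sill opens it about 0.2 rad at 40 mm past the sill, 0.45 at 60 mm.
- ledge: Polished dark granite slab, 260 (x) x 840 (y) x 25 mm, on two bricks on edge. Origin on the work surface under its centre; the granite's top is 140 mm above the work surface. The bin stands against its far (+x) edge. Fixed.
- mug: Purple plastic mug, rim diameter 76, 85 mm high, handle at its +y, standing on the granite to one side. Origin at the centre of its underside. Leave alone.
- pitcher: Steel pitcher, diameter 92, 150 mm high, with a handle (reaching 70 mm from the axis at its +y), standing on the granite to one side. Origin at the centre of its underside. Leave alone.
- glass_cup: Glass cup, diameter 68, 90 mm high, with a bamboo tongue cleaner in it (to 127 mm high), standing on the granite to one side. Origin at the centre of its underside. Leave alone.
- soap_box: Green soap box with its flip-top lid shut, 85 x 109 x 41 mm, on the granite to one side. Origin at the centre of its underside. Leave alone.
There are look-alikes about, which are no part of the job. What is meant by the carton is not blue, orange or turquoise, and is the smaller of those in its own colour.

How it is judged:
By the outcome, as a careful person would: the job done as asked, in the order asked, and still so for the second after the job is handed in, with the robot touching nothing.
It also fails if it takes over 42 s, if anything falls off the work surface, if the arm or the gripper's body presses on something with over 40 N, if the wrist force passes 120 N, or if a joint passes its speed limit or range.

## Working session

There is one attempt and no reset: what is moved stays moved. The work goes in short steps, Python scripts to look and compute and a tool call to move; the robot and the scene stay as the last step left them, time stands still between calls to the robot, and variables do not carry over. Pictures are saved under pics/ and viewed, and the job is handed in when it is done.

Besides the shell and the picture viewer there is one more tool, called after ">>>" as name(argument=value, ...) on one line, values as JSON. play_rows: Moves the arm, as the interface text tells. Its arguments: {"type":"object","properties":{"plan":{"type":"array","items":{"type":"object","properties":{"offset":{"type":"array","items":{"type":"number"}},"dr":{"type":"array","items":{"type":"number"}}}}},"fingers":{"type":"number"}},"required":["plan"]}

```bash
mkdir -p pics; ls
python3 - <<'E'
from plant import env
import cv2
s=env.observe(); print({k:(v if not hasattr(v,'round') else v) for k,v in s.items()})
for n in("side","top"):
    r=env.snapshot(n); cv2.imwrite(f"pics/{n}0.png",cv2.cvtColor(r["frame"],cv2.COLOR_RGB2BGR)); print(n,r["mtx"],r["pose"],r.keys())
    for q in("carton","bin","flap","ledge","mug","pitcher","glass_cup","soap_box"):
        print(q,[(round(d["score"],2),d["location"],int(d["pixels"].sum())) for d in env.outline_of(q,n)])
E
```

```text
pics
{'time': 0.0, 'joint_pos': array([-1.22811918e+00,  8.79803175e-02,  1.37232743e+00,  1.38982883e-06,
        1.68363473e+00, -1.03139234e-01]), 'joint_vel': array([-0.00013336, -0.00077398, -0.0001854 , -0.00164247, -0.00018046,
        0.00019822]), 'joint_torque': array([ 3.42440826e-04, -3.51862872e+01, -3.13276792e+01, -1.70467024e-04,
        1.07401412e-02, -1.37607233e-05]), 'tool_pos': array([ 0.23693452, -0.49569482,  0.20528827]), 'eef_rot': array([ 9.75257980e-01,  2.21066712e-01, -1.39695995e-04, -1.16657639e-03]), 'contact_force': array([ 0.17074739, -0.56138808, -0.40222905]), 'moment': array([ 0.01221435, -0.00595572,  0.05416507]), 'gripper_width': 0.08530177348380139}
side [[404.23035701   0.         256.61940549]
 [  0.         404.23035701 183.93052885]
 [  0.           0.           1.        ]] [[-0.12643064 -0.872594    0.47179975  1.05510147]
 [ 0.99193922 -0.1152757   0.05261264  0.09589595]
 [ 0.00847757  0.47464853  0.88013459  1.09402152]
 [ 0.          0.          0.          1.        ]] dict_keys(['frame', 'mtx', 'pose'])
carton [(0.94, [121.4, 330.
[... 531 characters left out ...]
58]
 [  0.           0.           1.        ]] [[ 0.01724672  0.99358772 -0.11174078  0.39366479]
 [-0.99984334  0.01758346  0.00202878  0.03759537]
 [ 0.00398056  0.11168829  0.99373532  1.48573774]
 [ 0.          0.          0.          1.        ]] dict_keys(['frame', 'mtx', 'pose'])
carton [(0.98, [147.0, 305.9], 598), (0.78, [154.7, 185.6], 224), (0.76, [294.9, 184.9], 587), (0.75, [188.3, 242.9], 352)]
bin [(0.78, [145.9, 241.4], 5151)]
flap [(0.96, [154.8, 240.9], 2413)]
ledge [(0.9, [224.3, 249.5], 21057), (0.3, [228.6, 164.6], 528)]
mug [(0.58, [234.4, 336.9], 724)]
pitcher [(0.91, [210.0, 376.4], 1075)]
glass_cup [(0.87, [229.0, 163.0], 495)]
soap_box [(0.69, [197.9, 125.3], 1084)]
```

Run:
```python
import cv2
for n in("side","top"):
    i=cv2.imread(f"pics/{n}0.png"); cv2.imwrite(f"pics/{n}0b.png",cv2.resize(i,(800,600),interpolation=cv2.INTER_CUBIC))
```

```text
(no output)
```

View pics/side0b.png

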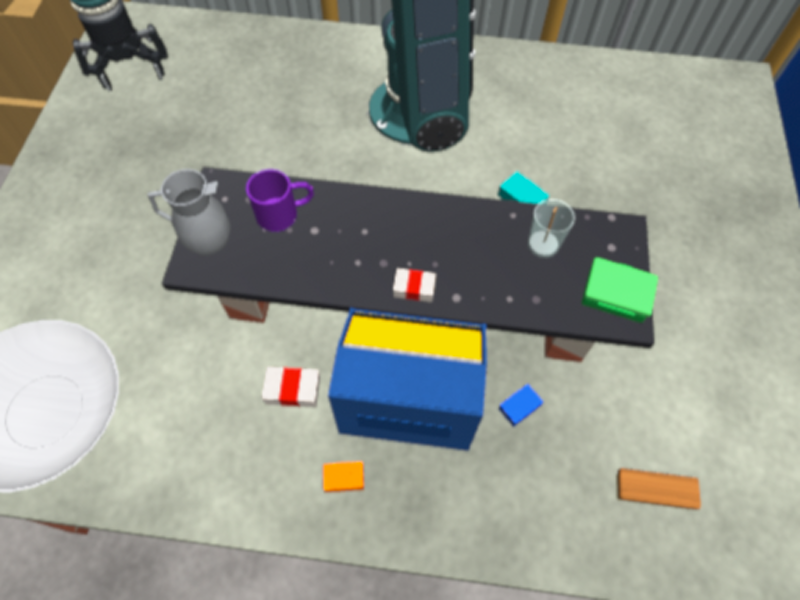

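View pics/top0b.png

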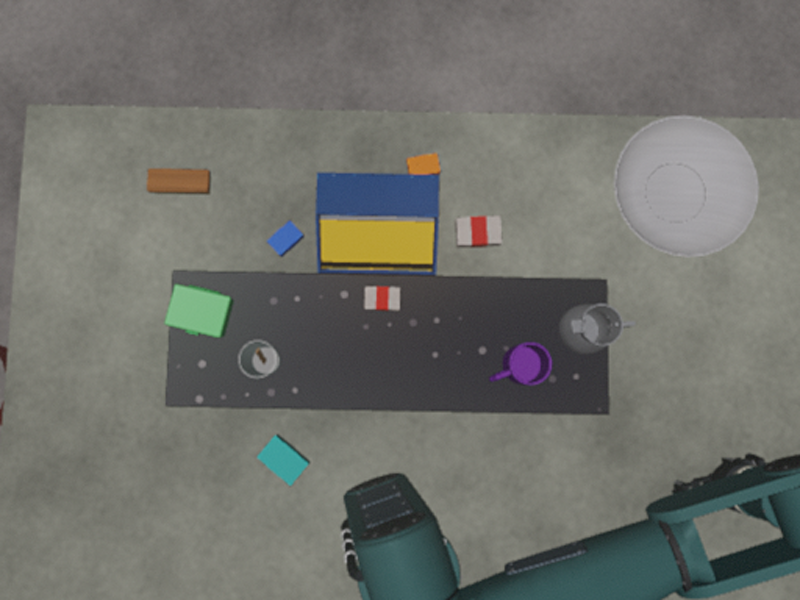

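The carton is the white and red one on the granite: (415,284) in the side view and (382,298) in the top view, in the 800x600 pictures. The bigger look-alike lies on the work surface. The flap is right beyond the carton. Next I'll work out positions.

```bash
cat > h.py <<'E'
import numpy as np, cv2
from plant import env
def snap(n,name):
    r=env.snapshot(n); cv2.imwrite(f"pics/{name}.png",cv2.cvtColor(r["frame"],cv2.COLOR_RGB2BGR)); return r
def ray(r,u,v,z):
    d=np.linalg.inv(r["mtx"])@[u,v,1]; d=np.array([d[0],-d[1],-d[2]]); d=r["pose"][:3,:3]@d; o=r["pose"][:3,3]
    return o+d*(z-o[2])/d[2]
def proj(r,P):
    P=np.atleast_2d(P); c=(P-r["pose"][:3,3])@r["pose"][:3,:3]; c=c*[1,-1,-1]; p=c@r["mtx"].T; return p[:,:2]/p[:,2:]
E
python3 - <<'E'
from h import *
from scipy.optimize import least_squares
R={n:snap(n,n+"1") for n in("side","top")}
def hull(pts):
    return cv2.convexHull(pts.astype(np.float32))[:,0]
pos={}
M={}
for n in R:
    for q,loc in(("carton",{"side":[180,268.6],"top":[190,243]}[n]),("bin",None),("mug",None),("pitcher",None),("glass_cup",None),("soap_box",None)):
        ds=env.outline_of(q,n)
        d=min(ds,key=lambda d:np.hypot(*(np.array(d["location"])-loc))) if loc else ds[0]
        M[n,q]=d["pixels"]
    print(n,M[n,"carton"].sum())
np.savez("m.npz",**{a+"_"+b:v for (a,b),v in M.items()})
# fit prisms to masks through silhouette bbox/moments
def sil(r,pts):
    m=np.zeros((384*4,512*4),np.uint8); h=hull((proj(r,pts)+.5)*4-.5); cv2.fillConvexPoly(m,np.round(h*16).astype(int),255,shift=4); return cv2.resize(m,(512,384),interpolation=cv2.INTER_AREA)/255.
def box(x,y,yaw,sx,sy,z0,z1,cx=0):
    P=np.array([[cx+a*sx/2,b*sy/2,z] for a in(-1,1) for b in(-1,1) for z in(z0,z1)]); c,s=np.cos(yaw),np.sin(yaw)
    return P@np.array([[c,s,0],[-s,c,0],[0,0,1]])+[x,y,0]
from scipy.optimize import minimize
def fit(q,f,x0,cams):
    def cost(p):
        t=0
        for n in cams:
            a=sil(R[n],f(p)); b=M[n,q].astype(float); t+=1-np.minimum(a,b).sum()/np.maximum(a,b).sum()
        return t
    best=min((minimize(cost,np.array(x0)+[0,0,s],method="Nelder-Mead",options=dict(initial_simplex=np.array(x0)+[0,0,s]+np.array([[0,0,0],[.01,0,0],[0,.01,0],[0,0,.1]]))) for s in(-.1,0,.1)),key=lambda o:o.fun)
    return best.x.round(4),round(best.fun,3)
g=ray(R["top"],243,190,.166); print("carton guess",g)
for c in(["top"],["side"],["top","side"]): print("carton",c,fit("carton",lambda p:box(*p,.042,.066,.14,.166),[g[0],g[1],0],c))
P=np.array([[ -.004,a*.114,z] for a in(-1,1) for z in(0,.138)]+[[.174,a*.114,z] for a in(-1,1) for z in(0,.207)]+[[.086,a*.114,.207] for a in(-1,1)])
def binf(p):
    c,s=np.cos(p[2]),np.sin(p[2]); return P@np.array([[c,s,0],[-s,c,0],[0,0,1]])+[p[0],p[1],0]
for c in(["top"],["side"],["top","side"]): print("bin",c,fit("bin",binf,[g[0]+.055,g[1],0],c))
for q,h in(("mug",.085),("pitcher",.15),("glass_cup",.1),("soap_box",.041)):
    ys,xs=np.nonzero(M["top",q]); print(q,ray(R["top"],xs.mean(),ys.mean(),.14+h/2).round(3))
E
```

```text
side 435
top 311
carton guess [0.54474087 0.06492838 0.166     ]
carton ['top'] (array([0.5434, 0.0605, 0.0164]), np.float64(0.094))
carton ['side'] (array([ 0.5414,  0.0594, -0.0044]), np.float64(0.097))
carton ['top', 'side'] (array([0.5425, 0.0597, 0.017 ]), np.float64(0.206))
bin ['top'] (array([0.5987, 0.071 , 0.0166]), np.float64(0.088))
bin ['side'] (array([ 0.596 ,  0.0719, -0.0009]), np.float64(0.013))
bin ['top', 'side'] (array([ 0.5967,  0.0721, -0.0017]), np.float64(0.107))
mug [ 0.422 -0.206  0.183]
pitcher [ 0.49  -0.32   0.215]
glass_cup [0.423 0.283 0.19 ]
soap_box [0.512 0.406 0.161]
```

```bash
cat >> h.py <<'E'
from scipy.spatial.transform import Rotation as Ro
def togo(p,yx=90):
    s=env.observe(); R=Ro.from_quat(s["eef_rot"]); c,sn=np.cos(np.radians(yx)),np.sin(np.radians(yx))
    T=Ro.from_matrix(np.array([[c,sn,0],[sn,-c,0],[0,0,-1]]).T)
    print("offset cm",(R.inv().apply(np.array(p)-s["tool_pos"])*100).round(2),"dr",(R.inv()*T).as_rotvec().round(3),"t",s["time"],"w",s["gripper_width"],"F",s["contact_force"].round(2),"p",s["tool_pos"].round(4))
E
python3 -c "
from h import *
togo([.547,.060,.385],90)"
```

```text
offset cm [ 51.94 -36.83 -17.85] dr [ 0.     0.    -1.125] t 1.6 w 0.08560175666652042 F [-0.46 -0.28  0.57] p [ 0.2371 -0.4963  0.2065]
```

>>> play_rows(plan=[{"offset":[0,0,-4],"dr":[0,0,0]},{"offset":[0,0,-8],"dr":[0,0,0]},{"offset":[0,0,-12],"dr":[0,0,0]},{"offset":[0,0,-16],"dr":[0,0,0]},{"offset":[0,0,-18],"dr":[0,0,0]},{"offset":[0,0,-18],"dr":[0,0,0]}], fingers=0.7)

```text
time: 2.1
tool_pos: [0.2375, -0.4973, 0.3938]
eef_rot: [0.975, 0.221, 0.001, 0.006]
contact_force: [-0.1, 0.5, 0.4]
gripper_width: 0.0596
```

```bash
python3 -c "
from h import *
togo([.547,.060,.385],90)"
```

```text
offset cm [ 51.95 -36.94   0.34] dr [ 0.011  0.008 -1.125] t 2.1 w 0.059557416325969954 F [-0.07  0.49  0.41] p [ 0.2375 -0.4973  0.3938]
```

>>> play_rows(plan=[{"offset":[52,-37,0],"dr":[0,0,-1.125]},{"offset":[52,-37,0],"dr":[0,0,-1.125]},{"offset":[52,-37,0],"dr":[0,0,-1.125]},{"offset":[52,-37,0],"dr":[0,0,-1.125]},{"offset":[52,-37,0],"dr":[0,0,-1.125]},{"offset":[52,-37,0],"dr":[0,0,-1.125]},{"offset":[52,-37,0],"dr":[0,0,-1.125]},{"offset":[52,-37,0],"dr":[0,0,-1.125]}])

```text
time: 2.77
tool_pos: [0.3992, -0.2028, 0.3856]
eef_rot: [0.748, 0.664, -0.0, -0.0]
contact_force: [1.0, -0.3, 0.6]
gripper_width: 0.0598
```

```bash
python3 -c "
from h import *
togo([.547,.060,.385],90)"
```

```text
offset cm [27.85 11.55  0.06] dr [-0.001 -0.    -0.119] t 2.7667 w 0.05976862887305121 F [ 0.96 -0.27  0.64] p [ 0.3992 -0.2028  0.3856]
```

>>> play_rows(plan=[{"offset":[27,11.2,0],"dr":[0,0,-0.1]},{"offset":[27,11.2,0],"dr":[0,0,-0.1]},{"offset":[27,11.2,0],"dr":[0,0,-0.1]},{"offset":[27,11.2,0],"dr":[0,0,-0.1]},{"offset":[27,11.2,0],"dr":[0,0,-0.1]},{"offset":[27,11.2,0],"dr":[0,0,-0.1]},{"offset":[27,11.2,0],"dr":[0,0,-0.1]},{"offset":[27,11.2,0],"dr":[0,0,-0.1]}])

```text
time: 3.43
tool_pos: [0.5457, 0.0553, 0.3827]
eef_rot: [0.713, 0.701, -0.001, -0.003]
contact_force: [-1.0, -1.1, -1.0]
gripper_width: 0.0598
```

>>> play_rows(plan=[{"offset":[0,0,0],"dr":[0,0,0]}])

```text
time: 3.52
tool_pos: [0.5441, 0.0511, 0.384]
eef_rot: [0.714, 0.7, -0.002, -0.001]
contact_force: [-0.1, -0.5, -1.1]
gripper_width: 0.0597
```

```bash
python3 -c "
from h import *
togo([.547,.060,.21],90)"
```

```text
offset cm [ 0.9   0.35 17.4 ] dr [-0.004  0.    -0.021] t 3.5167 w 0.059748417576699096 F [-0.09 -0.51 -1.06] p [0.5441 0.0511 0.384 ]
```

Down to z≈0.21, which is above the carton top, then look.

>>> play_rows(plan=[{"offset":[0.9,0.35,4],"dr":[0,0,-0.02]},{"offset":[0.9,0.35,8],"dr":[0,0,-0.02]},{"offset":[0.9,0.35,12],"dr":[0,0,-0.02]},{"offset":[0.9,0.35,15],"dr":[0,0,-0.02]},{"offset":[0.9,0.35,17.4],"dr":[0,0,-0.02]},{"offset":[0.9,0.35,17.4],"dr":[0,0,-0.02]},{"offset":[0.9,0.35,17.4],"dr":[0,0,-0.02]}])

```text
time: 4.1
tool_pos: [0.5461, 0.0567, 0.2113]
eef_rot: [0.71, 0.705, -0.001, -0.001]
contact_force: [0.6, 0.5, 2.0]
gripper_width: 0.0596
```

```bash
cat > look.py <<'E'
from h import *
import sys
t=sys.argv[1]
togo([.547,.060,.15],90)
s=env.observe(); p=s["tool_pos"]; R=Ro.from_quat(s["eef_rot"]).as_matrix()
w=s["gripper_width"]
out=[]
for n,c in(("side",(190,266)),("top",(185,245))):
    r=snap(n,t+n); f=cv2.cvtColor(r["frame"],cv2.COLOR_RGB2BGR)
    k=6; x0,y0=c[1]-33*2,c[0]-50
    g=cv2.resize(f[y0:y0+100,x0:x0+132],None,fx=k,fy=k,interpolation=cv2.INTER_CUBIC)
    for sy in(-1,1):
        for zz in (0,):
            q=proj(r,p+R@[0,sy*w/2,zz])[0]; cv2.circle(g,tuple(int((a-b+.5)*k) for a,b in zip(q,(x0,y0))),4,(255,0,255),-1)
    cv2.imwrite(f"pics/{t}{n}_c.png",g)
E
python3 look.py a
```

```text
offset cm [0.33 0.11 6.13] dr [-0.003  0.    -0.007] t 4.1 w 0.05958755191409252 F [0.58 0.51 2.  ] p [0.5461 0.0567 0.2113]
```

View pics/aside_c.png

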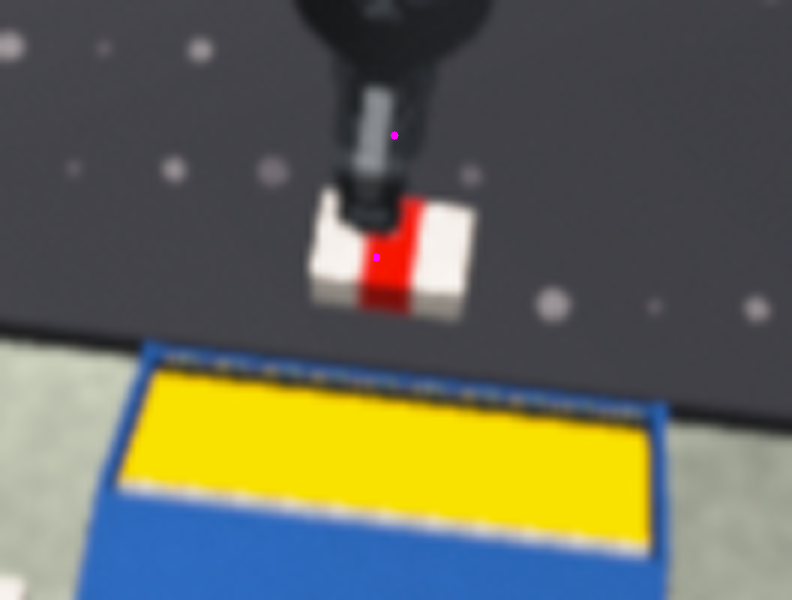

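View pics/atop_c.png

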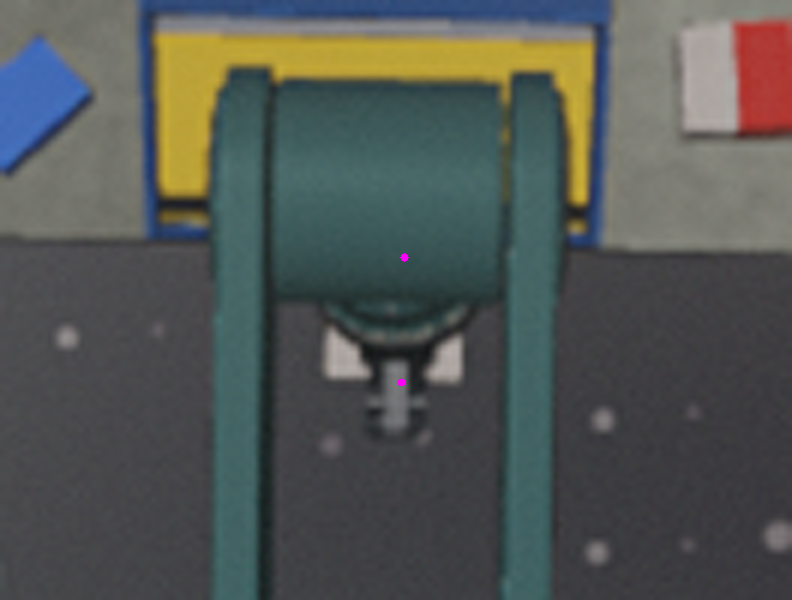

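Run:
```python
from h import *
r=env.snapshot("side")
u,v=200+370/6,140+232/6
for z in(.205,.21,.215,.22,.225): print(z,ray(r,u,v,z).round(4))
u,v=200+392/6,140+234/6
for z in(.21,.22): print(z,ray(r,u,v,z).round(4))
```

```text
0.205 [0.5619 0.0534 0.205 ]
0.21 [0.5647 0.0537 0.21  ]
0.215 [0.5675 0.0539 0.215 ]
0.22 [0.5703 0.0542 0.22  ]
0.225 [0.573  0.0544 0.225 ]
0.21 [0.5645 0.0629 0.21  ]
0.22 [0.57   0.0633 0.22  ]
```

>>> play_rows(plan=[{"offset":[0.3,0.1,2],"dr":[0,0,0]},{"offset":[0.3,0.1,4],"dr":[0,0,0]},{"offset":[0.3,0.1,5.3],"dr":[0,0,0]},{"offset":[0.3,0.1,5.3],"dr":[0,0,0]},{"offset":[0.3,0.1,5.3],"dr":[0,0,0]},{"offset":[0.3,0.1,5.3],"dr":[0,0,0]}])

```text
time: 4.75
tool_pos: [0.5498, 0.0609, 0.1621]
eef_rot: [0.709, 0.705, 0.001, 0.002]
contact_force: [0.4, -0.5, 0.3]
gripper_width: 0.0598
```

```bash
python3 look.py b
```

```text
offset cm [-0.1  -0.28  1.21] dr [ 0.004  0.    -0.005] t 4.75 w 0.059760586533530655 F [ 0.39 -0.48  0.33] p [0.5498 0.0609 0.1621]
```

View pics/bside_c.png

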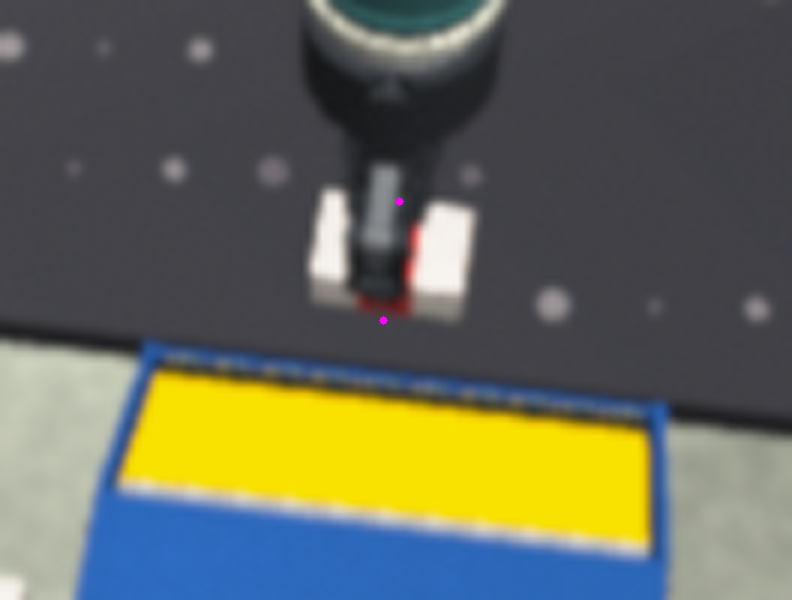

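View pics/btop_c.png

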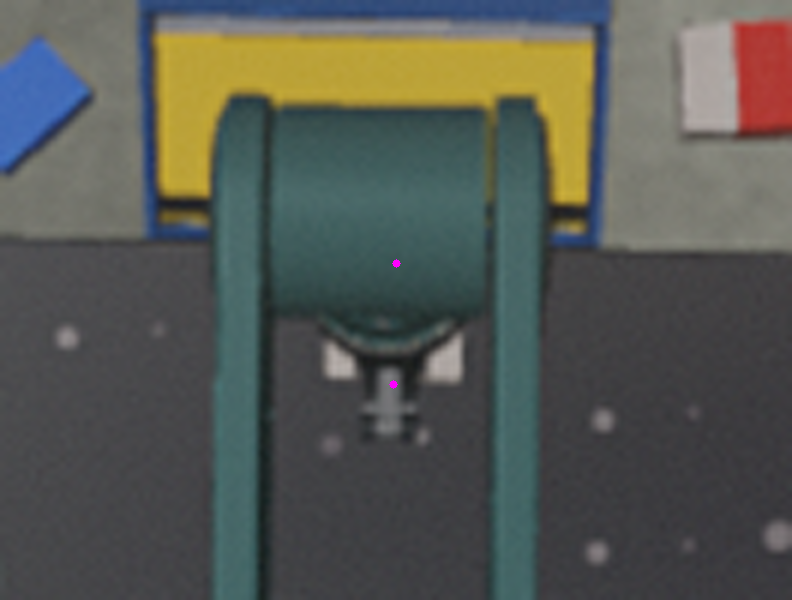

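>>> play_rows(plan=[{"offset":[0,-0.2,0.5],"dr":[0,0,0]},{"offset":[0,-0.2,1.0],"dr":[0,0,0]},{"offset":[0,-0.2,1.4],"dr":[0,0,0]},{"offset":[0,-0.2,1.4],"dr":[0,0,0]},{"offset":[0,-0.2,1.4],"dr":[0,0,0]}])

```text
time: 5.27
tool_pos: [0.546, 0.061, 0.1448]
eef_rot: [0.709, 0.705, -0.001, -0.0]
contact_force: [-0.7, 0.9, -0.4]
gripper_width: 0.0597
```

```bash
python3 look.py c
```

```text
offset cm [-0.1   0.1  -0.52] dr [-0.001  0.    -0.005] t 5.2667 w 0.05971370308164389 F [-0.7   0.87 -0.39] p [0.546  0.061  0.1448]
```

View pics/cside_c.png

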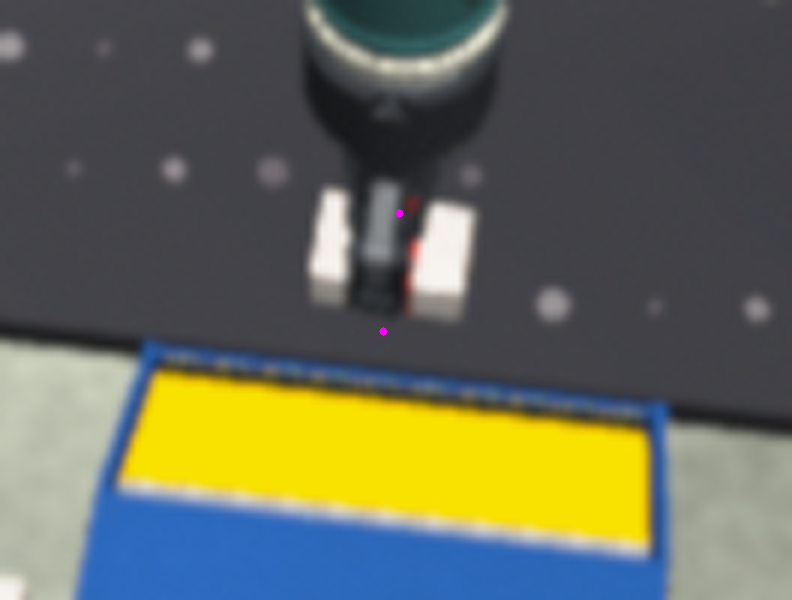

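>>> play_rows(plan=[{"offset":[0,0,0.2],"dr":[0,0,0]},{"offset":[0,0,0.3],"dr":[0,0,0]},{"offset":[0,0,0.3],"dr":[0,0,0]}])

```text
time: 5.62
tool_pos: [0.5463, 0.061, 0.1422]
eef_rot: [0.709, 0.705, -0.0, -0.0]
contact_force: [-0.4, -0.2, -0.2]
gripper_width: 0.0598
```

>>> play_rows(plan=[{"offset":[0,0,0.2],"dr":[0,0,0]},{"offset":[0,0,0.2],"dr":[0,0,0]},{"offset":[0,0,0.2],"dr":[0,0,0]}])

```text
time: 5.87
tool_pos: [0.5463, 0.061, 0.1403]
eef_rot: [0.709, 0.705, -0.0, -0.0]
contact_force: [-0.4, 0.8, 0.0]
gripper_width: 0.0597
```

>>> play_rows(plan=[{"offset":[0,0,0.2],"dr":[0,0,0]},{"offset":[0,0,0.2],"dr":[0,0,0]},{"offset":[0,0,0.2],"dr":[0,0,0]}])

```text
time: 6.12
tool_pos: [0.5463, 0.0611, 0.1383]
eef_rot: [0.709, 0.705, -0.0, -0.0]
contact_force: [-0.4, -0.1, 0.4]
gripper_width: 0.0598
```

```bash
python3 look.py d
```

```text
offset cm [-0.11  0.07 -1.17] dr [-0.     0.    -0.005] t 6.1167 w 0.05975332861719028 F [-0.42 -0.12  0.43] p [0.5463 0.0611 0.1383]
```

View pics/dside_c.png

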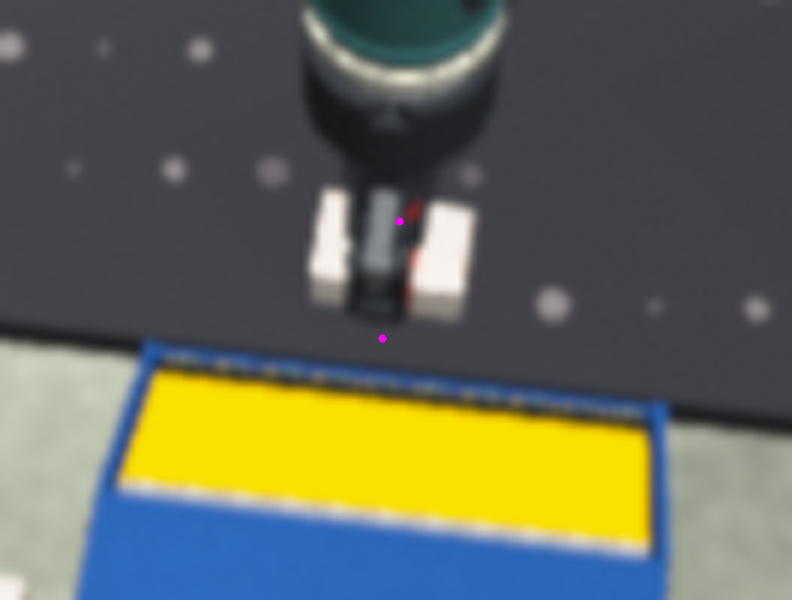

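View pics/dtop_c.png

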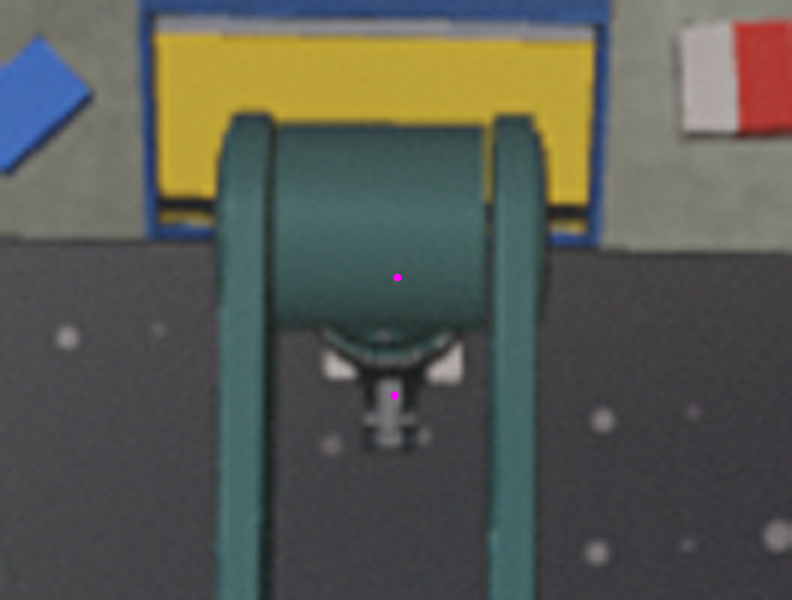

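>>> play_rows(plan=[{"offset":[0,0,0.2],"dr":[0,0,0]},{"offset":[0,0,0.2],"dr":[0,0,0]},{"offset":[0,0,0.2],"dr":[0,0,0]}])

```text
time: 6.47
tool_pos: [0.5463, 0.061, 0.1363]
eef_rot: [0.709, 0.705, -0.0, -0.0]
contact_force: [-0.4, -0.5, -0.3]
gripper_width: 0.0602
```

>>> play_rows(plan=[{"offset":[0,0.7,0],"dr":[0,0,0]},{"offset":[0,1.4,0],"dr":[0,0,0]},{"offset":[0,2.1,0],"dr":[0,0,0]},{"offset":[0,2.8,0],"dr":[0,0,0]},{"offset":[0,3.5,0],"dr":[0,0,0]},{"offset":[0,3.5,0],"dr":[0,0,0]}])

```text
time: 6.97
tool_pos: [0.5829, 0.0608, 0.1363]
eef_rot: [0.709, 0.705, 0.0, 0.0]
contact_force: [1.2, -0.1, -0.4]
gripper_width: 0.0597
```

```bash
python3 look.py e
```

```text
offset cm [-0.1  -3.59 -1.37] dr [ 0.001  0.    -0.005] t 6.9667 w 0.059744325413330523 F [ 1.17 -0.12 -0.43] p [0.5829 0.0608 0.1363]
```

View pics/eside_c.png

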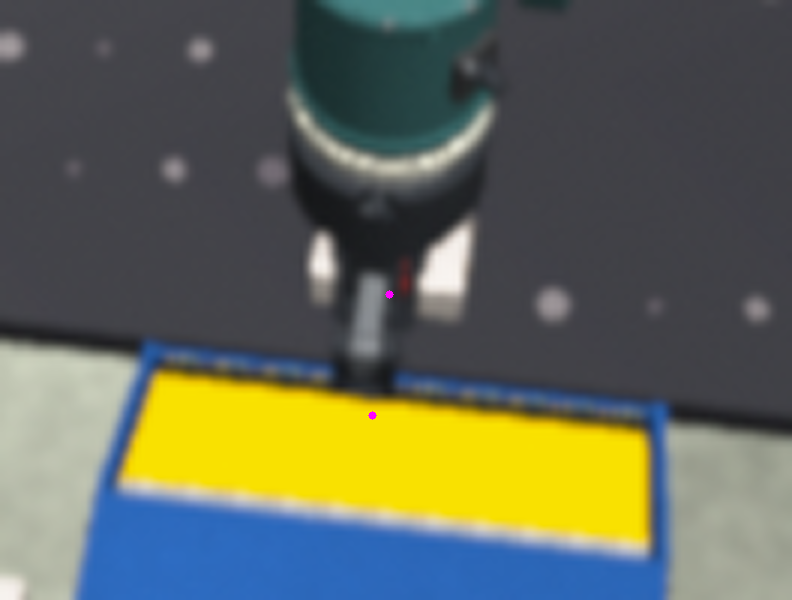

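View pics/etop_c.png

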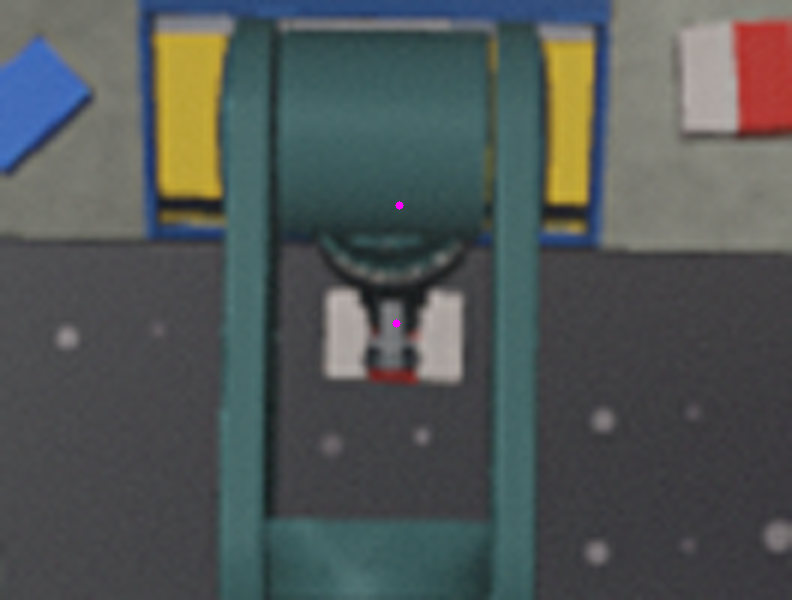

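Run:
```python
from h import *
r=env.snapshot("side")
for u,v in((200+365/6,140+393/6),(200+365/6,140+370/6)):
  for z in(.136,.15,.165,.18): print(z,ray(r,u,v,z).round(4))
r=env.snapshot("top")
# B finger lowest row in top
for v in (185-50+370/6,):
  for z in(.15,.17,.2,.22): print("top",z,ray(r,245-66+392/6,v,z).round(4))
print(proj(r,[[.521,.06,.14],[.521,.06,.166],[.563,.06,.166]]), r["pose"][:3,3])
```

```text
0.136 [0.6037 0.0577 0.136 ]
0.15 [0.6103 0.0582 0.15  ]
0.165 [0.6174 0.0588 0.165 ]
0.18 [0.6245 0.0594 0.18  ]
0.136 [0.5927 0.0563 0.136 ]
0.15 [0.5994 0.0569 0.15  ]
0.165 [0.6067 0.0575 0.165 ]
0.18 [0.6139 0.0581 0.18  ]
top 0.15 [0.5267 0.0609 0.15  ]
top 0.17 [0.5247 0.0606 0.17  ]
top 0.2 [0.5217 0.06   0.2   ]
top 0.22 [0.5197 0.0597 0.22  ]
[[244.6489614  198.8940755 ]
 [244.51783186 198.05772116]
 [244.7941341  183.87667902]] [0.39366479 0.03759537 1.48573774]
```

B passed over the carton without touching it, and the carton's edges have not moved. So the fingertips sit about 30 mm higher than the reading says. I'll go up and back, then redo the descent by picture and force.

>>> play_rows(plan=[{"offset":[0,0,-1],"dr":[0,0,0]},{"offset":[0,0,-2],"dr":[0,0,0]},{"offset":[0,-1.8,-2],"dr":[0,0,0]},{"offset":[0,-3.6,-2],"dr":[0,0,0]},{"offset":[0,-3.6,-2],"dr":[0,0,0]},{"offset":[0,-3.6,-1],"dr":[0,0,0]},{"offset":[0,-3.6,0],"dr":[0,0,0]},{"offset":[0,-3.6,0],"dr":[0,0,0]}])

```text
time: 7.83
tool_pos: [0.5444, 0.061, 0.1335]
eef_rot: [0.709, 0.705, -0.002, -0.001]
contact_force: [-0.8, -0.8, -0.4]
gripper_width: 0.0596
```

>>> play_rows(plan=[{"offset":[0,0,0.4],"dr":[0,0,0]},{"offset":[0,0,0.8],"dr":[0,0,0]},{"offset":[0,0,1.2],"dr":[0,0,0]},{"offset":[0,0,1.2],"dr":[0,0,0]}])

```text
time: 8.17
tool_pos: [0.545, 0.061, 0.1231]
eef_rot: [0.709, 0.705, -0.001, -0.001]
contact_force: [-1.1, 0.2, -0.1]
gripper_width: 0.0598
```

```bash
python3 look.py f
python3 - <<'E'
from h import *
r=env.snapshot("side")
print((proj(r,[[.591,.06,.146],[.591,.06,.165],[.577,.06,.146]])-[200,140])*6)
E
```

```text
offset cm [-0.1   0.2  -2.69] dr [-0.002  0.    -0.005] t 8.1667 w 0.05983802680695074 F [-1.07  0.2  -0.09] p [0.545  0.061  0.1231]
[[374.26888915 357.51261164]
 [375.20144242 337.963422  ]
 [378.09692195 329.02473799]]
```

View pics/fside_c.png

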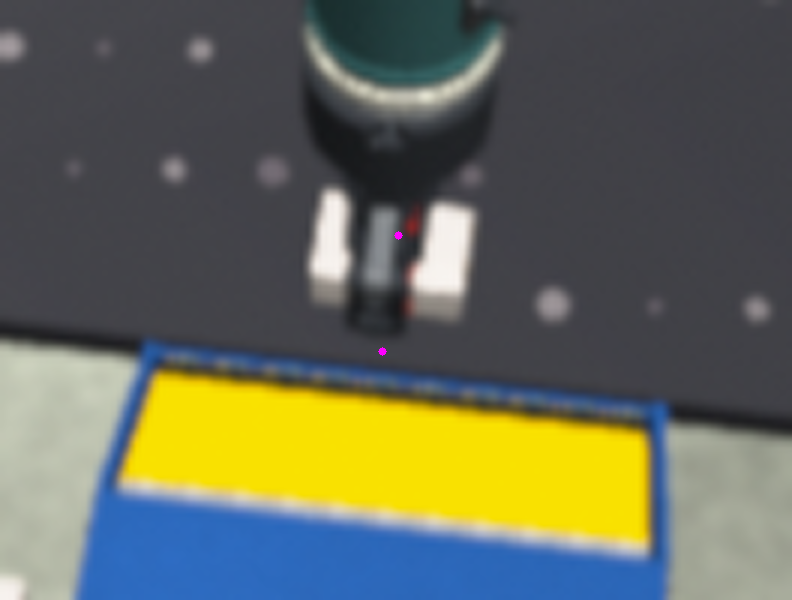

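View pics/ftop_c.png

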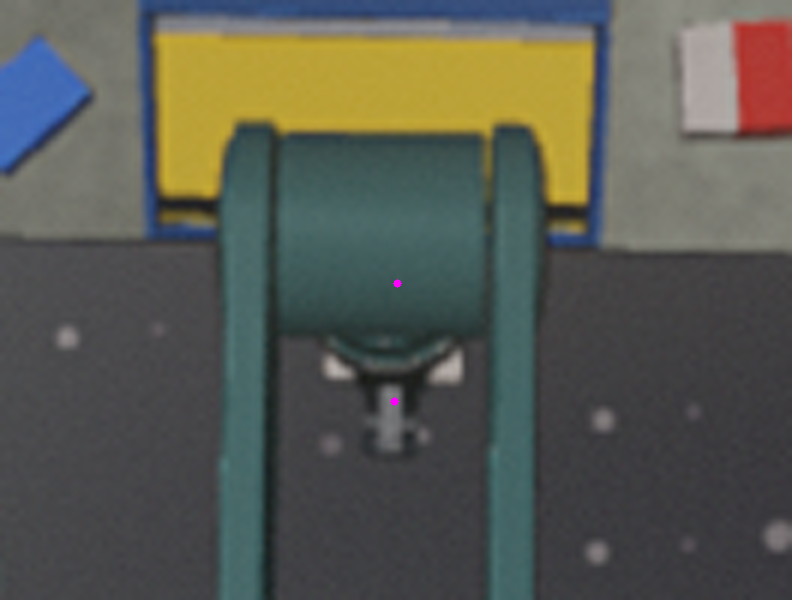

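>>> play_rows(plan=[{"offset":[0,0,0.3],"dr":[0,0,0]},{"offset":[0,0,0.6],"dr":[0,0,0]},{"offset":[0,0,0.6],"dr":[0,0,0]}])

```text
time: 8.57
tool_pos: [0.545, 0.061, 0.1178]
eef_rot: [0.709, 0.705, -0.0, -0.0]
contact_force: [-0.1, 0.2, 0.2]
gripper_width: 0.06
```

>>> play_rows(plan=[{"offset":[0,0,0.2],"dr":[0,0,0]},{"offset":[0,0,0.2],"dr":[0,0,0]}])

```text
time: 8.73
tool_pos: [0.5452, 0.061, 0.1161]
eef_rot: [0.709, 0.705, -0.0, -0.0]
contact_force: [0.2, -0.0, 0.6]
gripper_width: 0.0599
```

>>> play_rows(plan=[{"offset":[0,0,0.2],"dr":[0,0,0]},{"offset":[0,0,0.2],"dr":[0,0,0]}])

```text
time: 8.9
tool_pos: [0.5452, 0.0611, 0.1141]
eef_rot: [0.709, 0.705, -0.0, -0.0]
contact_force: [0.1, 0.5, 0.3]
gripper_width: 0.0597
```

```bash
python3 look.py g
```

```text
offset cm [-0.11  0.18 -3.59] dr [-0.     0.    -0.005] t 8.9 w 0.05967275064883053 F [0.12 0.46 0.31] p [0.5452 0.0611 0.1141]
```

View pics/gside_c.png

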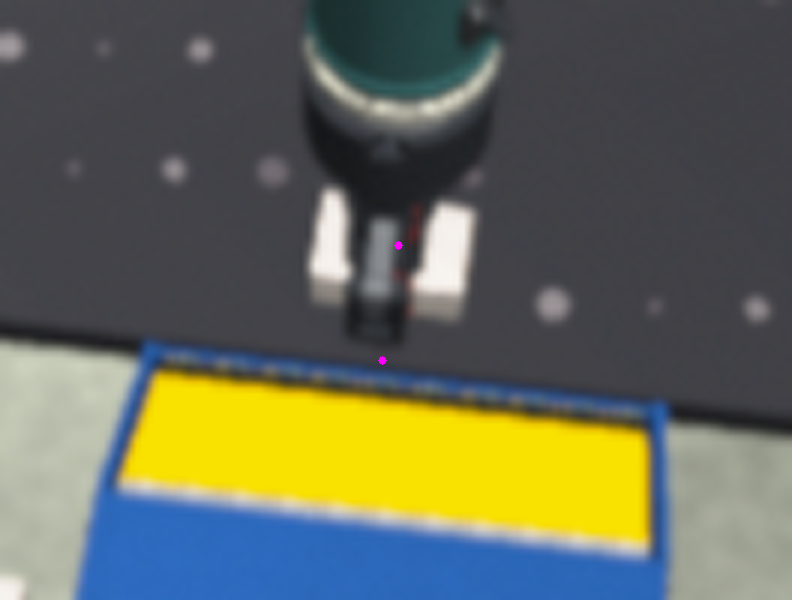

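View pics/gtop_c.png

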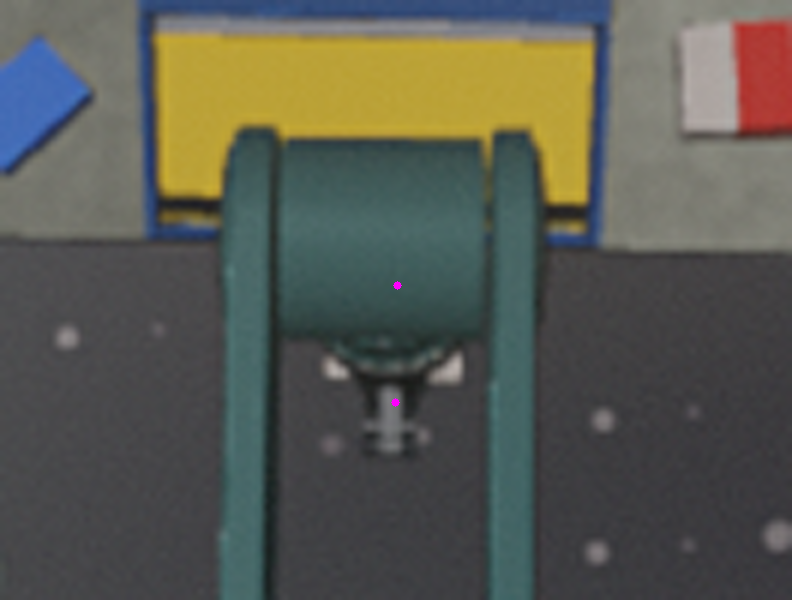

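>>> play_rows(plan=[{"offset":[0,0,0.2],"dr":[0,0,0]},{"offset":[0,0,0.2],"dr":[0,0,0]}])

```text
time: 9.17
tool_pos: [0.5453, 0.061, 0.1122]
eef_rot: [0.709, 0.705, -0.0, -0.0]
contact_force: [-0.1, 0.6, 0.1]
gripper_width: 0.0595
```

>>> play_rows(plan=[{"offset":[0,0,0.2],"dr":[0,0,0]},{"offset":[0,0,0.2],"dr":[0,0,0]}])

```text
time: 9.33
tool_pos: [0.5454, 0.0611, 0.1104]
eef_rot: [0.709, 0.705, -0.0, 0.0]
contact_force: [0.1, -0.6, 0.5]
gripper_width: 0.0599
```

>>> play_rows(plan=[{"offset":[0,0.5,0],"dr":[0,0,0]},{"offset":[0,1.0,0],"dr":[0,0,0]},{"offset":[0,1.5,0],"dr":[0,0,0]},{"offset":[0,1.5,0],"dr":[0,0,0]}])

```text
time: 9.67
tool_pos: [0.5615, 0.0609, 0.1104]
eef_rot: [0.709, 0.705, 0.0, 0.0]
contact_force: [-0.2, 0.5, -0.3]
gripper_width: 0.06
```

```bash
python3 look.py h1
```

```text
offset cm [-0.1  -1.45 -3.96] dr [ 0.001  0.    -0.005] t 9.6667 w 0.059987092304254204 F [-0.22  0.46 -0.34] p [0.5615 0.0609 0.1104]
```

View pics/h1side_c.png

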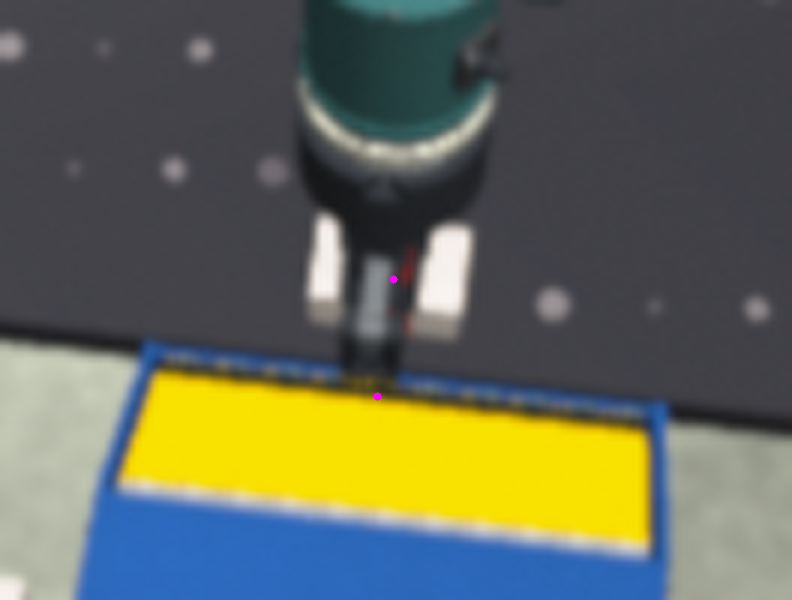

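View pics/h1top_c.png

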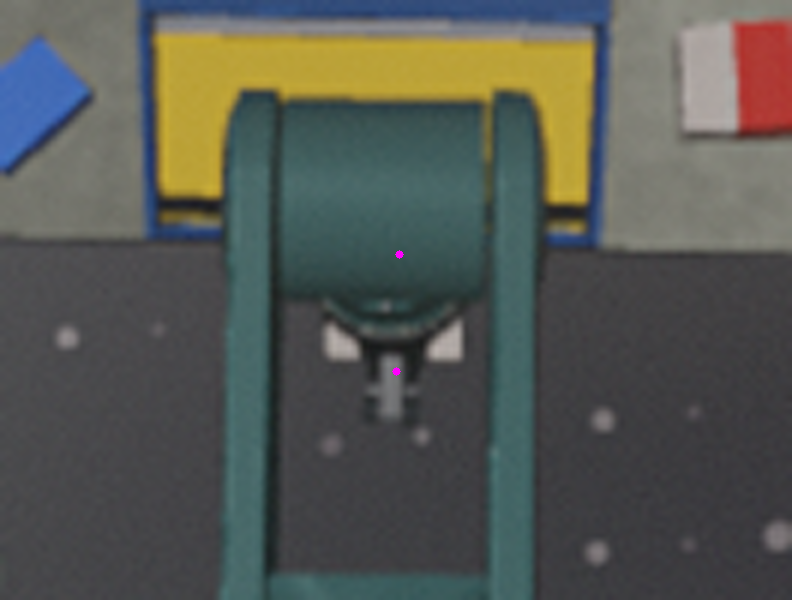

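The carton's rear edge moved straight, from row 380 to 360, so the pushing finger has hold of it. The other finger is just at the flap.

>>> play_rows(plan=[{"offset":[0,0.6,0],"dr":[0,0,0]},{"offset":[0,1.2,0],"dr":[0,0,0]},{"offset":[0,1.8,0],"dr":[0,0,0]},{"offset":[0,2.4,0],"dr":[0,0,0]},{"offset":[0,2.4,0],"dr":[0,0,0]}])

```text
time: 10.18
tool_pos: [0.5792, 0.0611, 0.11]
eef_rot: [0.709, 0.705, -0.005, -0.004]
contact_force: [1.5, -0.4, 0.6]
gripper_width: 0.0599
```

```bash
python3 look.py i
```

```text
offset cm [-0.13 -3.27 -3.96] dr [-0.013  0.    -0.005] t 10.1833 w 0.05986599545920939 F [ 1.51 -0.35  0.62] p [0.5792 0.0611 0.11  ]
```

View pics/iside_c.png

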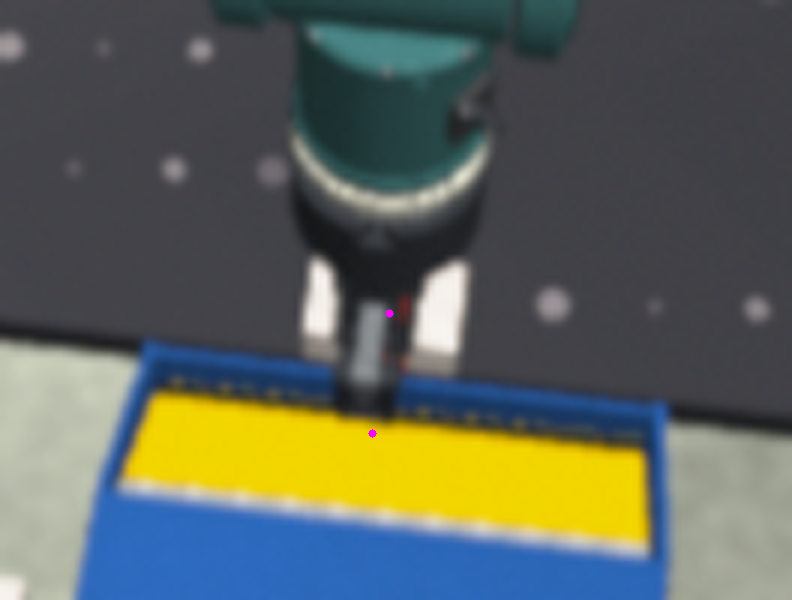

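View pics/itop_c.png

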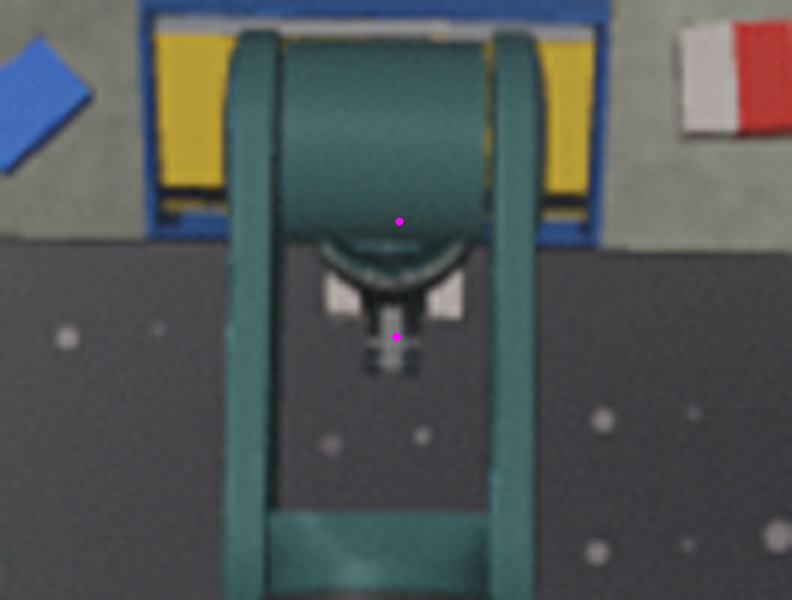

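>>> play_rows(plan=[{"offset":[0,0,0],"dr":[0,0,0]}])

```text
time: 10.37
tool_pos: [0.5847, 0.0609, 0.1106]
eef_rot: [0.709, 0.705, 0.0, 0.0]
contact_force: [-0.7, 0.2, -0.8]
gripper_width: 0.0602
```

```bash
python3 -c "
from h import *
s=env.observe();print(s['joint_pos'].round(3),s['joint_vel'].round(3),s['joint_torque'].round(1));togo([.6,.06,.11])"
```

```text
[ 0.007  0.207  1.426 -0.     1.508  0.012] [0.    0.003 0.    0.002 0.    0.001] [ -0.1 -39.3 -30.6  -0.1  -0.4   0. ]
offset cm [-0.08  1.53  0.06] dr [ 0.001  0.    -0.005] t 10.3667 w 0.060159049802524345 F [-0.69  0.23 -0.8 ] p [0.5847 0.0609 0.1106]
```

>>> play_rows(plan=[{"offset":[0,0.7,0],"dr":[0,0,0]},{"offset":[0,1.4,0],"dr":[0,0,0]},{"offset":[0,2.1,0],"dr":[0,0,0]},{"offset":[0,2.8,0],"dr":[0,0,0]},{"offset":[0,3.3,0],"dr":[0,0,0]},{"offset":[0,3.3,0],"dr":[0,0,0]},{"offset":[0,3.3,0],"dr":[0,0,0]}])

```text
time: 10.95
tool_pos: [0.6182, 0.0606, 0.1104]
eef_rot: [0.709, 0.705, 0.0, 0.0]
contact_force: [-0.4, 0.1, 1.4]
gripper_width: 0.0596
```

```bash
python3 look.py j
```

```text
offset cm [-0.1  -7.11 -3.97] dr [ 0.001  0.    -0.005] t 10.95 w 0.059577432865144664 F [-0.45  0.07  1.37] p [0.6182 0.0606 0.1104]
```

View pics/jside_c.png

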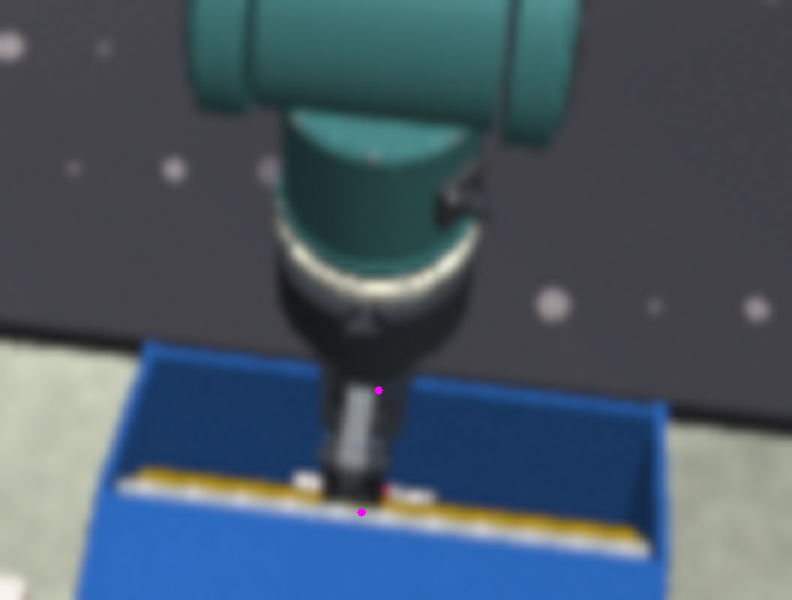

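View pics/jtop_c.png

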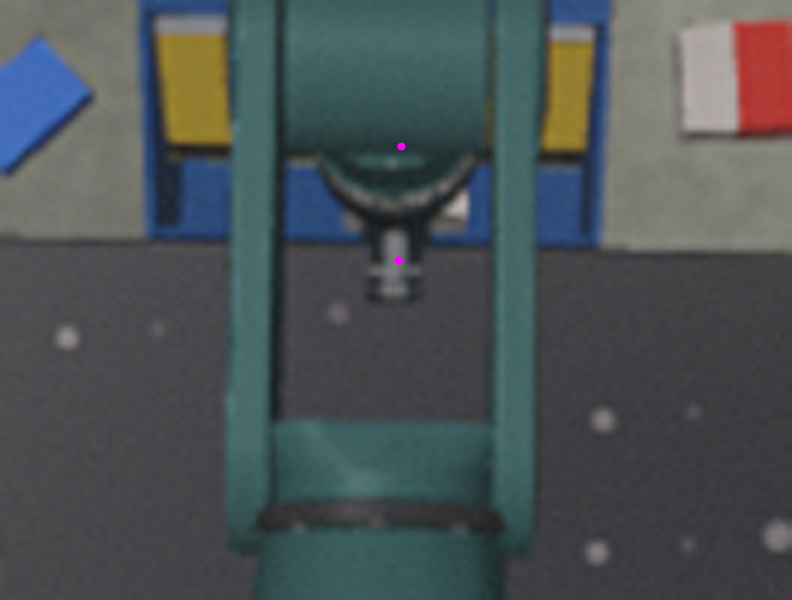

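>>> play_rows(plan=[{"offset":[0,0,0],"dr":[0,0,0]},{"offset":[0,0,0],"dr":[0,0,0]},{"offset":[0,0,0],"dr":[0,0,0]},{"offset":[0,0,0],"dr":[0,0,0]}])

```text
time: 11.38
tool_pos: [0.6175, 0.0606, 0.1108]
eef_rot: [0.709, 0.705, 0.0, 0.0]
contact_force: [-0.7, -0.2, 1.0]
gripper_width: 0.0598
```

```bash
python3 look.py k
python3 - <<'E'
from h import *
for n in("side","top"):
    snap(n,"tmp")
    print(n,[(round(d["score"],2),d["location"],int(d["pixels"].sum())) for d in env.outline_of("carton",n)])
E
```

```text
offset cm [-0.1  -7.05 -3.93] dr [ 0.001  0.    -0.005] t 11.3833 w 0.05976767041054431 F [-0.72 -0.18  0.98] p [0.6175 0.0606 0.1108]
side [(0.93, [302.7, 219.6], 455), (0.83, [258.8, 335.0], 447), (0.61, [250.7, 184.4], 845), (0.6, [119.1, 329.7], 432)]
top [(0.88, [293.6, 181.6], 534), (0.85, [143.0, 305.2], 492), (0.85, [153.5, 184.2], 264), (0.6, [105.8, 274.3], 194)]
```

View pics/kside_c.png

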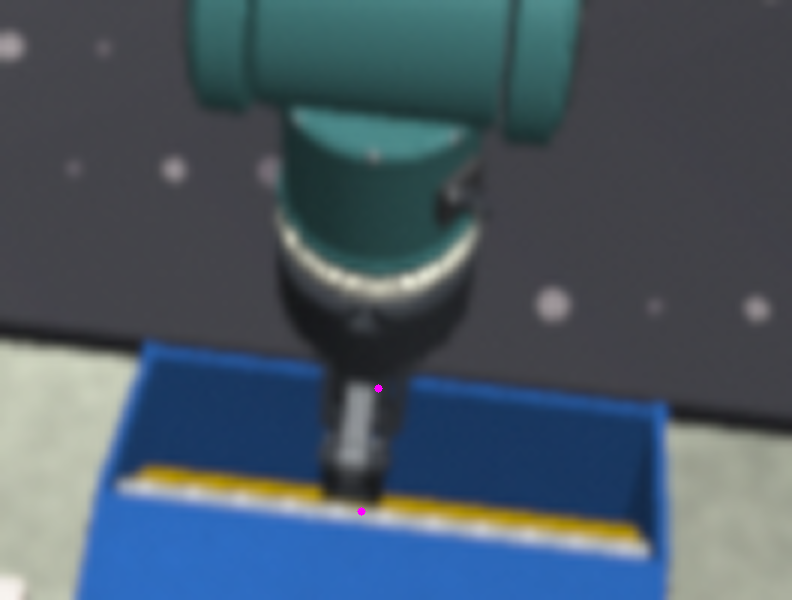

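View pics/ktop_c.png

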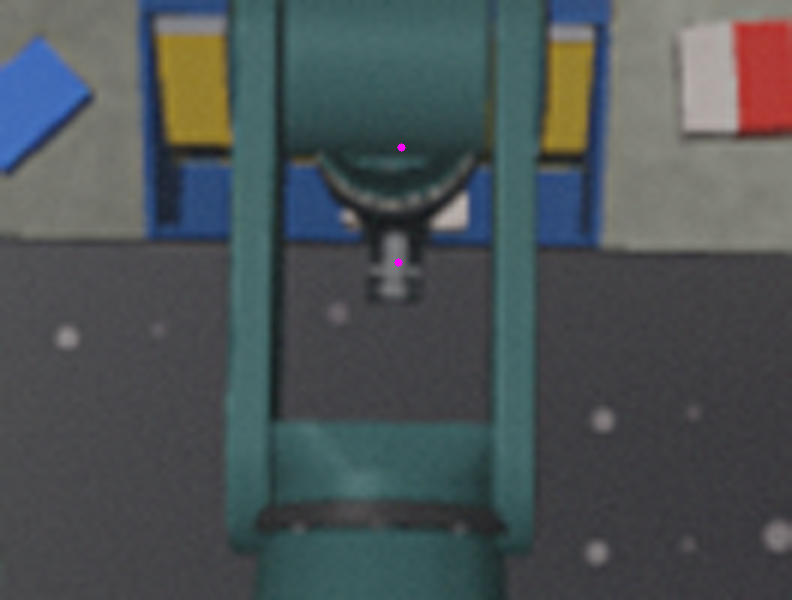

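The carton has dropped in: it no longer shows in the side view, and in the top view it lies inside the mouth near (455,210). Now I'll draw back level so that the flap closes.

>>> play_rows(plan=[{"offset":[0,-1,0],"dr":[0,0,0]},{"offset":[0,-2,0],"dr":[0,0,0]},{"offset":[0,-3,0],"dr":[0,0,0]},{"offset":[0,-4.5,0],"dr":[0,0,0]},{"offset":[0,-6,0],"dr":[0,0,0]},{"offset":[0,-8,0],"dr":[0,0,0]},{"offset":[0,-10,0],"dr":[0,0,0]},{"offset":[0,-10,0],"dr":[0,0,0]}])

```text
time: 12.35
tool_pos: [0.5152, 0.0614, 0.1105]
eef_rot: [0.709, 0.705, -0.0, -0.0]
contact_force: [-0.1, 0.0, 0.1]
gripper_width: 0.0593
```

>>> play_rows(plan=[{"offset":[0,0,-3],"dr":[0,0,0]},{"offset":[0,0,-7],"dr":[0,0,0]},{"offset":[0,0,-11],"dr":[0,0,0]},{"offset":[0,0,-15],"dr":[0,0,0]},{"offset":[0,-4,-19],"dr":[0,0,0]},{"offset":[0,-8,-22],"dr":[0,0,0]},{"offset":[0,-12,-22],"dr":[0,0,0]},{"offset":[0,-14,-22],"dr":[0,0,0]}])

```text
time: 13.02
tool_pos: [0.3776, 0.062, 0.3335]
eef_rot: [0.709, 0.705, 0.002, 0.002]
contact_force: [-0.8, 0.4, 1.1]
gripper_width: 0.0597
```

>>> play_rows(plan=[{"offset":[0,-4,0],"dr":[0,0,0]},{"offset":[0,-8,0],"dr":[0,0,0]},{"offset":[0,-8,0],"dr":[0,0,0]},{"offset":[0,-8,0],"dr":[0,0,0]}])

```text
time: 13.35
tool_pos: [0.2972, 0.0625, 0.332]
eef_rot: [0.709, 0.705, 0.002, 0.002]
contact_force: [1.3, -0.3, 0.7]
gripper_width: 0.0596
```

Run:
```python
from h import *
togo([.3,.06,.3])
for n in("side","top"):
    r=snap(n,n+"9"); cv2.imwrite(f"pics/{n}9b.png",cv2.resize(cv2.imread(f"pics/{n}9.png"),(800,600),interpolation=cv2.INTER_CUBIC))
    for q in("carton","flap","mug","pitcher","glass_cup","soap_box"):
        print(n,q,[(round(d["score"],2),d["location"],int(d["pixels"].sum())) for d in env.outline_of(q,n)])
```

```text
offset cm [-0.25  0.27  3.2 ] dr [ 0.006 -0.    -0.005] t 13.35 w 0.059640742555623155 F [ 1.27 -0.26  0.73] p [0.2972 0.0625 0.332 ]
side carton [(0.83, [304.5, 220.5], 466), (0.82, [118.9, 332.4], 400), (0.63, [262.0, 333.9], 447), (0.58, [247.5, 186.3], 843)]
side flap [(0.56, [211.8, 263.3], 1913)]
side mug [(0.83, [127.5, 174.9], 1183)]
side pitcher [(0.87, [134.0, 123.3], 1851)]
side glass_cup [(0.57, [145.1, 350.7], 777)]
side soap_box [(0.75, [184.1, 393.8], 1416)]
top carton [(0.83, [294.9, 183.5], 530), (0.66, [102.4, 275.4], 268), (0.6, [146.8, 306.6], 561), (0.51, [152.5, 184.4], 265)]
top flap [(0.62, [155.9, 239.3], 2430)]
top mug [(0.82, [230.9, 334.8], 666)]
top pitcher [(0.9, [210.7, 377.6], 1057)]
top glass_cup [(0.83, [227.6, 162.6], 482)]
top soap_box [(0.87, [197.5, 127.6], 1128)]
```

View pics/side9b.png

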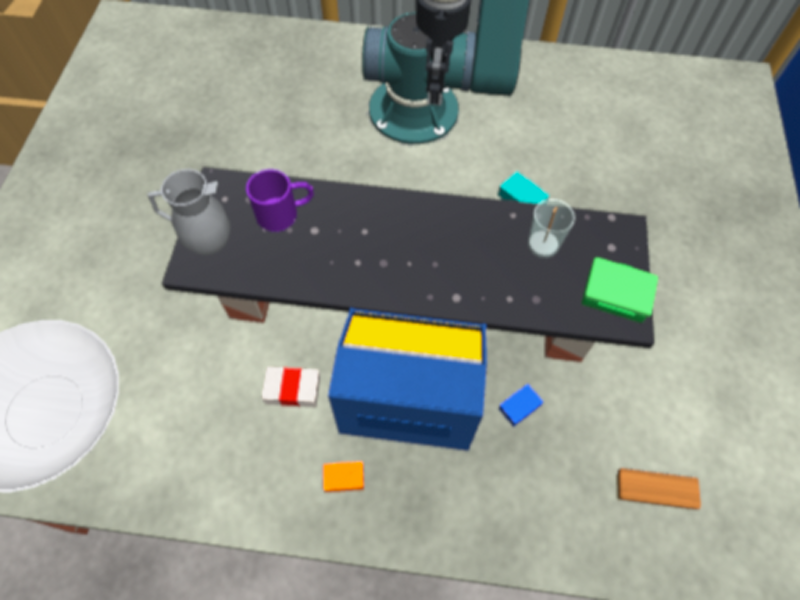

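View pics/top9b.png

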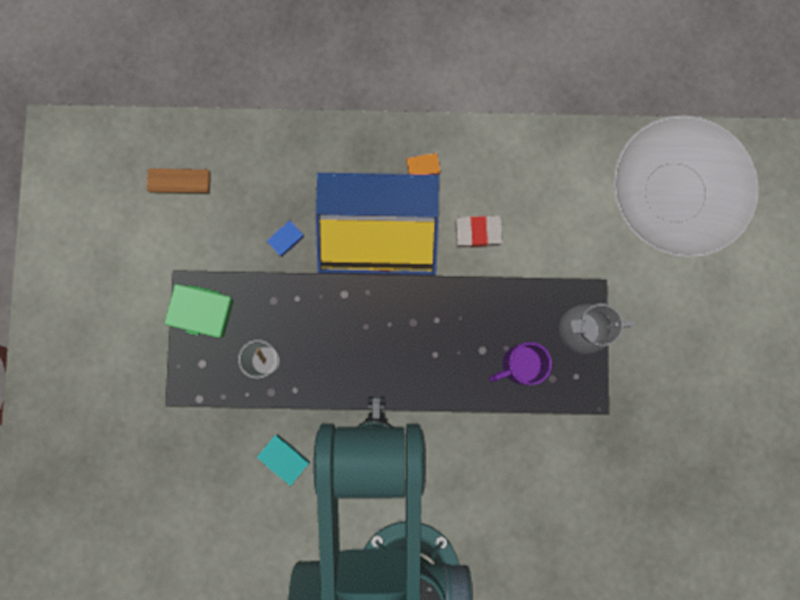

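In the last pictures the carton is off the granite and out of sight inside the bin. The flap is shut at (412,340) side and (378,240) top, everything else is where it was, and the arm is clear.

```bash
python3 -c "
from plant import env
print(env.finish_job())"
```

```text
the job is handed in; nothing more can be done
None
```

The carton is in the bin and the flap has closed again. I handed the job in at about 14 s of the 42 s allowed.

**How it went:** With the fingers about 60 mm apart along x and one on each side of the carton, the front finger pushed the flap open. The back finger then pushed the carton over the sill until it dropped in, without gripping or lifting it. After that I drew back level so the flap could close, and moved clear.

**Last checks:**
- **Carton:** With the flap held open, the top view showed the carton inside the mouth. In the final pictures it is gone from the granite.
- **Flap:** It looks the same as at the start, shut in both views.
- **Mug, pitcher, glass cup and soap box:** All are within about 3 pixels of where they were.
- **Forces:** The wrist force readings I took stayed at or below about 2 N.

**What disagreed:** The fingertips were about 30 mm higher than the reported TCP. My first push therefore passed over the carton without moving it. I lifted, went back, lowered the fingers using the pictures and force readings, and the second push worked.

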